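# Lock the fume-filter box cover with its quarter-turn stud

## Robot

A 6-joint arm with a two-finger parallel gripper is mounted at the origin on the work surface. World frame = base frame: x ahead of the robot, y to its left, z up, the work surface at z = 0. Lengths are in mm, angles in rad, forces in N, time in s.
With the tool pointing down it reaches from about 400 to 925 mm from the base axis. Payload 12.5 kg.
Tool frame: the origin (TCP) lies at the very end of the fingers, on their centre line; the grasp point (between the pads) lies 19 mm behind it (env.grip_point_offset is the distance from the TCP to the grasp point, in mm); z points along the fingers, y is the direction in which the jaws open and shut (so a half turn about z gives the same grasp; the last joint's range is limited). The gripper opens to 95 mm and grips with 3 to 60 N. Pads are 20 mm wide; open, the fingers measure 119 mm over their backs; the gripper's body (75 mm by 180 mm) begins 59 mm behind the grasp point.
Start: joints at [-1.238, 0.491, 1.559, -0, 1.092, -0.106], TCP at [265.558, -565.797, 214.661] pointing down, gripper open.
Joint ranges: [-3.1, 3.1], [-0.84, 2.19], [0.05, 2.79], [-1.13, 4.28], [0.06, 2.93], [-2.69, 2.69]. Speed limits (rad/s): [2.22, 2.22, 2.79, 3.14, 3.14, 3.14].

## Interface

Orientations are given as [roll, pitch, yaw] about the fixed x, y, z axes, in that order (R = Rz(yaw) Ry(pitch) Rx(roll)).
In Python, from cell import env gives the robot as it stands.
- The arm moves only by the tool drive_tool, never from a script. Its argument "commands" is a list of rows, each an object of numbers: "dx", "dy", "dz": the shift along the world's x, y, z in mm; "yaw": the turn about the world's z in degrees. In form: [{"dx": .., "dy": .., "dz": .., "yaw": ..}, ...]. A call has 1 to 5 rows; each row shifts and turns the commanded pose from where the row before left it; what a row does not reach is not made up. A row lasts 1/12 s, in which the tool goes at most 41.7 mm and 7.16 degrees, less where a joint would pass 70% of its speed; a pose out of reach is approached as far as the arm can. A call with a gripper value outside its range is refused whole. "grip" is the opening, from 0 (shut) to 1 (fully open), set as the call begins (left out, the last holds). The fingers move at their own pace and stop on an object; the grip force is fixed at half the most. Time passes only in rows, so rows that do not move let the fingers close. It gives the time, the measured TCP pose, the force and the opening at its end, in the units of the state.
- env.state(): the state, without advancing time (a new reading comes with each control period).
- env.read_camera(name): name is "scene" or "top" or "wrist"; returns the picture (420x560x3 uint8, red, green, blue); there is no depth.
- env.calibration(name): a dict with "intrinsics" (3x3 intrinsics, pixels), "rvec" (rotation vector, rad) and "tvec" (3), from world to camera coordinates, as OpenCV has them. Camera axes: x right, y down, z forward; pixel columns grow to the right and rows downward; lengths in mm; the calibration is good to about 2 mm. The wrist camera is an equidistant fisheye: a pixel r from the principal point sees the ray r / f radians off the axis. A picture is of the moment at which its call begins: read the wrist's pose just before it. calibration takes no time and is no camera call; for the wrist camera it gives the pose at the moment of the call.
- env.job_done(): hands the job in, once; it reports no verdict.
Trained networks look in the newest picture that a camera, given by its name, has taken for a name from the list of things; names that differ only in an ending like _2 or _b are one class to them, and where a whole thing is asked for, a point or a joint stands for the part that bears it (a point fixed in the world has none). Each returns a list of dicts, best first, with "conf" (0 to 1); they miss things now and then, are a little off and sometimes report something else, mostly with a low value. They report only what shows in the picture. A call takes as long as a camera call. They do not tell look-alikes from the thing itself.
- env.trace(query, camera): "pixels" (420x560 bool, what is visible of it) and "pixel" ([column, row] in pixels, amid what is visible of it).
- env.place_of(query, camera): "pixel" ([column, row] in pixels: a listed point, or the origin of a listed thing).
The state is a dict: "t": time; "joints": joint angles; "qvel": joint speeds; "tau": joint torques, N m; "eef_pos": TCP position; "tcp_rot": TCP orientation; "ft_force": force on the tool from outside, world axes, zero at the start; "moment": the same for the moment, N m; "opening": opening from 0.0 (shut) to 1.0 (fully open).
Only numpy, scipy, OpenCV 4.12 (cv2) and the standard library are available. Lean on these libraries where they do the work, as an engineer would, in place of code of your own. Each camera call takes 0.05 s, during which the arm holds its last target.

## Task

Lock the cover of the fume-filter box: take the stud with the flat bar head from the rack, line its cross foot up with the long slot in the cover, lower it until its flange sits flush on the cover, then turn it a quarter turn, either way, so that the foot catches crosswise under the cover, and let go. Leave the other two pins in their places in the rack.

Things in the scene. Friction and masses are not known exactly. Their poses are not given: they have to be found in the camera images.
- bar_stud: Steel stud, about 0.3 kg, upright, hung by its flange in a rack 60 mm high. Flat bar head 44 (x) x 12 (y) mm, 5 to 51 mm above origin; flange 72 mm across, 5 mm thick; shank 12 mm across; cross foot 40 (x) x 12 (y) mm, parallel to the bar, 13 to 23 mm below origin. Origin: on the axis at the flange's underside; x along bar and foot, z up. Same after a half turn. Rack places are 100 mm apart.
- slot (a point): Centre of the slot, 56 (x) x 26 (y) mm, through the 6 mm cover of a fixed hollow grey box 250 mm square, 110 mm high; point at the cover's upper face, z up. The foot passes only within about 20 degrees of x; seated, it turns freely either way, with no stop. 50 mm in -x, 45 mm in -y from the cover's middle. A like stud, fixed and locked, stands 105 mm in +x, 100 mm in +y from here.
- knob_pin: Bystander in the rack: steel pin with a round knob head 34 mm across, its top 51 mm above the origin, the same 72 mm flange and a plain round foot 38 mm across. Origin on the axis at the flange's underside, z up. To be left there.
- block_pin: Bystander in the rack: steel pin with a square block head 26 x 26 mm, its top 47 mm above the origin, the same 72 mm flange and a plain round foot 38 mm across. Origin on the axis at the flange's underside, z up. To be left there.
There are look-alikes about, which are no part of the job. What is shaped like the bar_stud but green, orange or purple is not meant.

How it is judged (in metres and radians):
On the way:
1. the stud stands in the slot, its foot lined up with it and through the cover (horizontal distance between bar_stud and slot below 0.015 m and z of bar_stud in the frame of slot below 0.008 m and angle between the x axis of bar_stud and the x axis of slot, either way round below 0.45 rad), for 0.1 s.
At the end, for the whole second after the job is handed in: The bar-headed stud rests in the slot within 15 mm of its centre, flange flush on the cover (within 4 mm, tilt under 5 degrees), its bar crosswise to the slot within 20 degrees, released and at rest; the two other pins are within 30 mm of where they started in the rack (horizontal distance between bar_stud and slot below 0.015 m and z of bar_stud in the frame of slot between -0.004 and 0.004 m and angle between bar_stud's own z axis and vertical below 0.09 rad and angle between the x axis of bar_stud and the y axis of slot, either way round below 0.35 rad and linear speed of bar_stud below 0.02 m/s and angular speed of bar_stud below 0.2 rad/s and distance of each of knob_pin, block_pin from where it was at the start of the episode below 0.03 m); the robot touches nothing.
It fails at once if another pin is pulled from its place in the rack (distance of any of knob_pin, block_pin from where it was at the start of the episode above 0.03 m).
It also fails if it takes over 45 s, if anything falls off the work surface, if the arm or the gripper's body presses on something with over 40 N, if the wrist force passes 120 N, or if a joint passes its speed limit or range.

## Working session

There is one attempt and no reset: what is moved stays moved. The work goes in short steps, Python scripts to look and compute and a tool call to move; the robot and the scene stay as the last step left them, time stands still between calls to the robot, and variables do not carry over. Pictures are saved under pics/ and viewed, and the job is handed in when it is done.

Besides the shell and the picture viewer there is one more tool, called as a command line: name --argument value ..., lists and objects as JSON in quotes. drive_tool: Moves the arm, as the interface text tells. Its arguments: {"type":"object","properties":{"commands":{"type":"array"},"grip":{"type":"number"}},"required":["commands"]}

```bash
mkdir -p pics; cat > h.py <<'E'
import numpy as np, cv2
from cell import env
def save(n,im): cv2.imwrite('pics/'+n,cv2.cvtColor(im,cv2.COLOR_RGB2BGR))
def ray(c,px):
    K=np.array(c['intrinsics'],float);R=cv2.Rodrigues(np.array(c['rvec'],float))[0];t=np.array(c['tvec'],float).ravel()
    return K,R,t
def back(name,c,px):
    K,R,t=ray(c,px)
    x=(px[0]-K[0,2])/K[0,0];y=(px[1]-K[1,2])/K[1,1]
    if name=='wrist':
        r=np.hypot(x,y);d=np.array([np.sin(r)*x/max(r,1e-9),np.sin(r)*y/max(r,1e-9),np.cos(r)])
    else: d=np.array([x,y,1.])
    d=R.T@d; return -R.T@t,d/np.linalg.norm(d)
def atz(name,c,px,z):
    o,d=back(name,c,px);return o+d*(z-o[2])/d[2]
def tri(rs):
    A=np.zeros((3,3));b=np.zeros(3)
    for o,d in rs:
        P=np.eye(3)-np.outer(d,d);A+=P;b+=P@o
    p=np.linalg.solve(A,b);return p,[np.linalg.norm((np.eye(3)-np.outer(d,d))@(p-o)) for o,d in rs]
E
python3 - <<'E'
from h import *
for n in ['scene','top','wrist']:
    im=env.read_camera(n);save(n+'0.png',im)
    for q in ['bar_stud','slot','knob_pin','block_pin']:
        print(n,q,[(np.round(r['pixel'],1).tolist(),round(r['conf'],2)) for r in env.place_of(q,n)])
print(env.state()['t'],env.state()['tcp_rot'])
E
```

```text
scene bar_stud [([164.3, 245.2], 0.96), ([301.3, 223.7], 0.92), ([357.7, 239.5], 0.86), ([255.1, 237.4], 0.83), ([237.2, 209.9], 0.59)]
scene slot [([332.2, 143.8], 0.86)]
scene knob_pin [([332.9, 144.3], 0.62), ([231.1, 266.2], 0.58)]
scene block_pin [([197.7, 298.2], 0.97)]
top bar_stud [([277.6, 266.4], 0.76), ([252.9, 215.0], 0.71), ([246.7, 162.6], 0.69), ([351.0, 276.8], 0.57), ([308.5, 210.5], 0.55)]
top slot [([162.6, 226.7], 0.59)]
top knob_pin [([349.7, 202.7], 0.68)]
top block_pin [([387.7, 191.4], 0.56)]
wrist bar_stud [([60.6, 33.2], 0.89)]
wrist slot []
wrist knob_pin []
wrist block_pin []
0.75 [3.14148265e+00 1.62575109e-05 4.38823068e-01]
```

View pics/scene0.png

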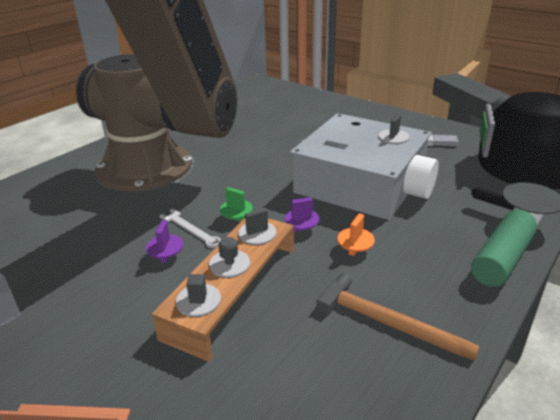

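View pics/top0.png

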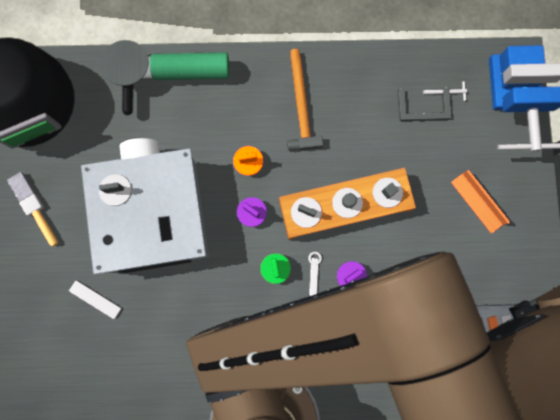

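View pics/wrist0.png

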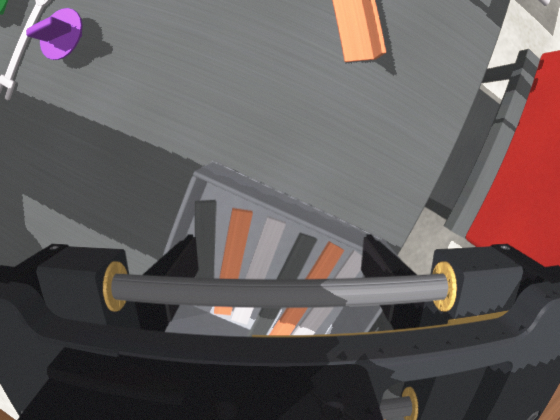

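The scene picture shows the rack with block pin (198,298), round knob (230,262) and a grey bar head (257,230). In the top picture the same three are at (389,192), (348,202) and (306,211), and the slot is at (165,229). The purple (252,211; 351,275), green (276,267) and orange (248,160) studs are the wrong colour. The grey bar at (116,188) is the locked stud on the box. That leaves the steel one in the rack at top (306,211) / scene (257,230). I'll enlarge that area to confirm it and measure positions.

```bash
python3 - <<'E'
from h import *
s=cv2.imread('pics/scene0.png');t=cv2.imread('pics/top0.png')
a=cv2.resize(s[195:270,210:310],(400,300),interpolation=cv2.INTER_CUBIC)
b=cv2.resize(t[165:240,275:375],(400,300),interpolation=cv2.INTER_CUBIC)
c=cv2.resize(s[110:185,290:390],(400,300),interpolation=cv2.INTER_CUBIC)
d=cv2.resize(t[190:265,115:215],(400,300),interpolation=cv2.INTER_CUBIC)
cv2.imwrite('pics/crop1.png',np.vstack([np.hstack([a,b]),np.hstack([c,d])]))
cs,ct=env.calibration('scene'),env.calibration('top')
def p(u,v): q,e=tri([back('scene',cs,u),back('top',ct,v)]);print(np.round(q,1),np.round(e,1))
p((337,144),(165,229)); p((257,232),(306,211)); p((230,264),(348,202)); p((198,299),(389,192))
for n,c in(('scene',cs),('top',ct)): print(n,back(n,c,(280,210)))
for px in [(150,196.7),(165,229),(172,217),(158,217),(174,240),(160,243)]: print(px,atz('top',ct,px,110))
E
```

```text
[456.7 213.5 108.7] [4.3 4.3]
[ 492.6 -111.1   63.6] [0.1 0.1]
[ 513.  -210.6   61. ] [1.7 1.7]
[ 534.2 -308.6   64.3] [2. 2.]
scene (array([1017.52744487, -686.11963843,  629.67153391]), array([-0.52485765,  0.64636016, -0.55384383]))
top (array([ 307.0879942 ,  -40.26437536, 1335.26351521]), array([ 0.14729405, -0.00748935, -0.98906439]))
(150, 196.7) [527.78266125 244.52079112 110.        ]
(165, 229) [453.09163122 210.47097811 110.        ]
(172, 217) [479.95852745 194.79450875 110.        ]
(158, 217) [480.79095633 226.26670086 110.        ]
(174, 240) [427.67881779 190.2924787  110.        ]
(160, 243) [421.77818851 221.56067187 110.        ]
```

View pics/crop1.png

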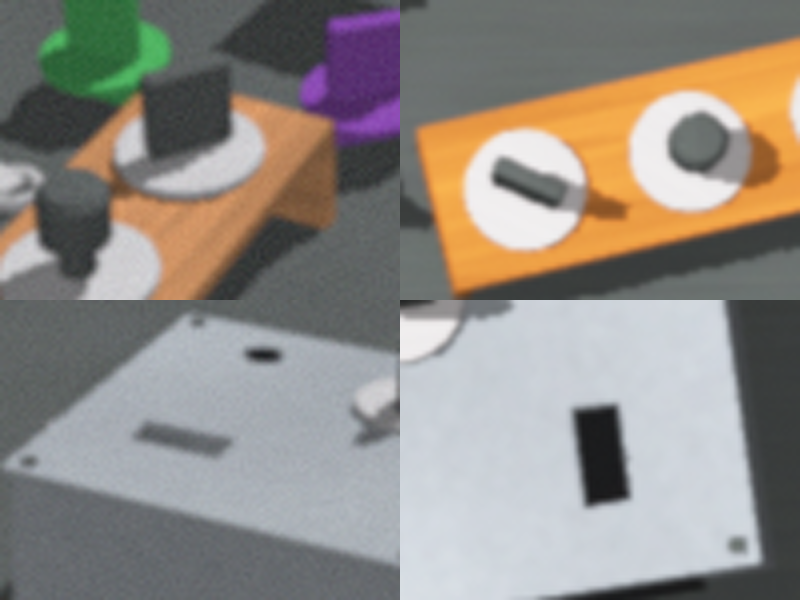

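The crop confirms it: the steel-grey flat bar stud sits at the end of the rack at top px (306,211), with its bar at about 69° in the world. The slot is empty at top px (165,229) and its long axis lies roughly 6–8° from world x. Next I'll move the wrist camera closer.

drive_tool --commands '[{"dx": 10,"dy": 35,"dz": 15,"yaw": 5},{"dx": 10,"dy": 38,"dz": 8,"yaw": 5},{"dx": 10,"dy": 38,"dz": 8,"yaw": 5},{"dx": 10,"dy": 38,"dz": 8,"yaw": 5},{"dx": 10,"dy": 38,"dz": 0,"yaw": 5}]' --grip 1

```text
t: 1.17
eef_pos: [315.9, -377.5, 255.0]
tcp_rot: [3.139, 0.001, 0.879]
ft_force: [-0.1, -0.3, 0.4]
opening: 1.006
```

drive_tool --commands '[{"dx": 20,"dy": 35,"dz": 0,"yaw": 5},{"dx": 20,"dy": 35,"dz": 0,"yaw": 5},{"dx": 20,"dy": 35,"dz": 0,"yaw": 5},{"dx": 20,"dy": 35,"dz": 0,"yaw": 4},{"dx": 20,"dy": 35,"dz": 0,"yaw": 0}]'

```text
t: 1.58
eef_pos: [416.1, -202.0, 254.0]
tcp_rot: [3.141, 0.0, 1.211]
ft_force: [0.9, -0.9, -0.7]
opening: 1.001
```

drive_tool --commands '[{"dx": 25,"dy": 30},{"dx": 25,"dy": 25},{"dx": 0,"dy": 0}]'

```text
invalid input
```

```bash
cat >> h.py <<'E'
def look(f):
    c=env.calibration('wrist');im=env.read_camera('wrist');save(f,im);np.savez('pics/'+f+'.npz',im=im,**{k:np.array(c[k]) for k in('intrinsics','rvec','tvec')})
    return c,im
E
python3 - <<'E'
from h import *
c,im=look('w1.png')
for q in ['bar_stud','slot','knob_pin','block_pin']:
        print(q,[(np.round(r['pixel'],1).tolist(),round(r['conf'],2),atz('wrist',c,r['pixel'],60).round(1).tolist()) for r in env.place_of(q,'wrist')])
s=env.state();print(s['t'],s['eef_pos'],s['tcp_rot'],back('wrist',c,(280,210)))
E
```

```text
bar_stud [([228.3, 211.9], 0.96, [350.8, -207.5, 60.0]), ([186.7, 75.2], 0.95, [364.8, -41.6, 60.0]), ([314.1, 92.4], 0.61, [491.0, -113.9, 60.0])]
slot [([399.4, 236.0], 0.58, [535.8, -310.4, 60.0])]
knob_pin [([358.6, 168.0], 0.68, [510.5, -211.7, 60.0])]
block_pin [([398.0, 233.0], 0.82, [535.0, -305.8, 60.0])]
1.8333 [ 415.54901807 -203.91093005  253.74238763] [3.14134040e+00 3.21208564e-04 1.20757830e+00] (array([ 441.32737727, -136.61017995,  424.71126259]), array([-0.08750464, -0.23877652, -0.96712394]))
```

View pics/w1.png

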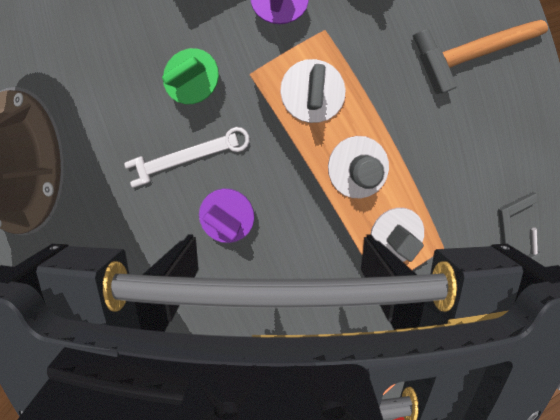

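The wrist view shows the bar stud at (313,91), the knob at (359,168), the block at (401,237), and coloured look-alikes at (190,76), (227,215) and (279,5). I'll take a second, closer view next.

drive_tool --commands '[{"dx": 20,"dy": 15,"dz": 0,"yaw": 0},{"dx": 20,"dy": 15,"dz": 0,"yaw": 0},{"dx": 10,"dy": 10,"dz": 0,"yaw": 0},{"dx": 0,"dy": 0,"dz": 0,"yaw": 0}]'

```text
t: 2.17
eef_pos: [466.4, -164.1, 253.5]
tcp_rot: [3.141, -0.0, 1.206]
ft_force: [-0.3, -0.3, -0.9]
opening: 0.999
```

```bash
python3 - <<'E'
from h import *
c,im=look('w2.png')
for q in ['bar_stud','knob_pin','block_pin']:
        print(q,[(np.round(r['pixel'],1).tolist(),round(r['conf'],2),atz('wrist',c,r['pixel'],60).round(1).tolist()) for r in env.place_of(q,'wrist')])
cv2.imwrite('pics/w2c.png',cv2.resize(cv2.imread('pics/w2.png')[80:230,220:420],(800,600),interpolation=cv2.INTER_CUBIC))
cv2.imwrite('pics/w1c.png',cv2.resize(cv2.imread('pics/w1.png')[30:180,230:430],(800,600),interpolation=cv2.INTER_CUBIC))
s=env.state();print(s['t'],s['eef_pos'],s['tcp_rot'])
E
```

```text
bar_stud [([344.5, 2.1], 0.96, [614.9, 14.6, 60.0]), ([162.0, 120.7], 0.91, [369.1, -40.3, 60.0]), ([250.7, 37.0], 0.87, [498.9, 9.1, 60.0]), ([203.5, 254.1], 0.61, [350.4, -207.4, 60.0])]
knob_pin [([328.5, 210.1], 0.8, [511.3, -208.8, 60.0])]
block_pin []
2.3667 [ 464.76665998 -164.9200405   253.59265521] [-3.14131280e+00  1.56480736e-04  1.20513943e+00]
```

View pics/w2c.png

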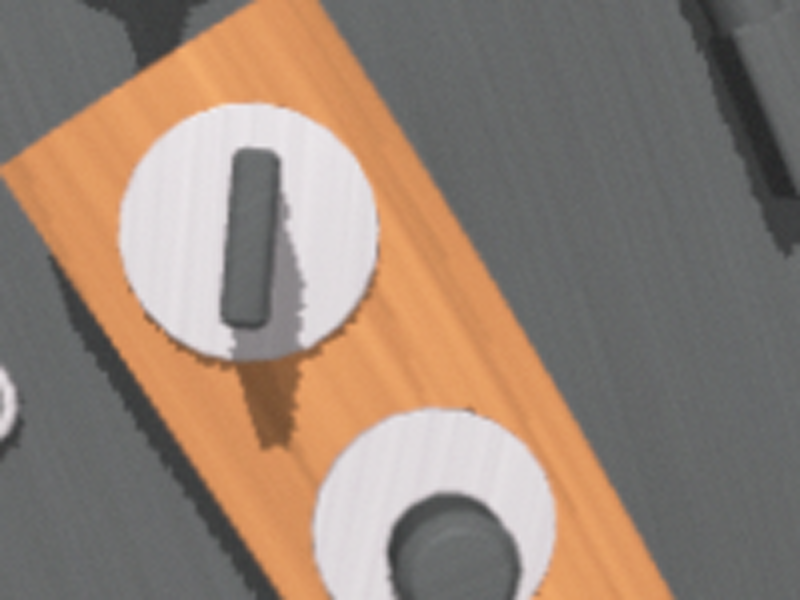

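View pics/w1c.png

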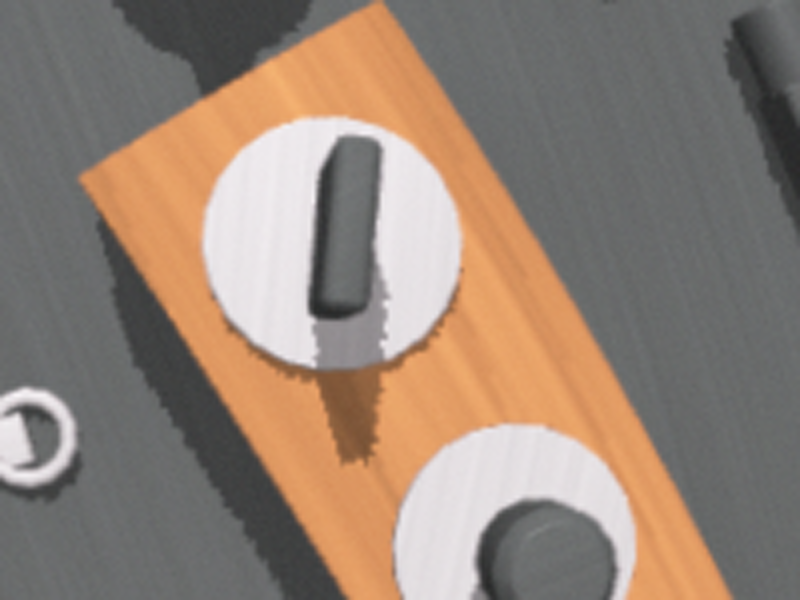

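```bash
python3 - <<'E'
from h import *
c1=np.load('pics/w1.png.npz');c2=np.load('pics/w2.png.npz')
ct=env.calibration('top');cs=env.calibration('scene')
f1,f2=(313.2,90.5),(282.2,137.7)
print('flange',tri([back('wrist',c1,f1),back('wrist',c2,f2)]))
print(' all',tri([back('wrist',c1,f1),back('wrist',c2,f2),back('top',ct,(306.1,211.7))]))
for a in [(320,64.5),(284,117.7)],[(316.2,106.5),(281.8,161.5)]: print('barend',tri([back('wrist',c1,a[0]),back('wrist',c2,a[1])]))
print('flangetop@65',atz('wrist',c2,f2,65),atz('top',ct,(306.1,211.7),65))
A=atz('wrist',c2,(284,117.7),111);B=atz('wrist',c2,(281.8,161.5),111);print(A,B,(A+B)/2,np.linalg.norm(A-B),np.degrees(np.arctan2(*(A-B)[1::-1])))
A=atz('wrist',c1,(320,64.5),111);B=atz('wrist',c1,(316.2,106.5),111);print(A,B,(A+B)/2,np.degrees(np.arctan2(*(A-B)[1::-1])))
E
```

```text
flange (array([ 490.41308837, -111.67163408,   62.77598659]), [np.float64(0.06442209158868051), np.float64(0.06442209158861409)])
 all (array([ 490.52736202, -111.57588356,   63.36998395]), [np.float64(0.24239760029796617), np.float64(0.1515505416712571), np.float64(0.3683473409573347)])
barend (array([499.22109897, -92.71111813, 110.18019289]), [np.float64(0.24841991351807877), np.float64(0.24841991351814538)])
barend (array([ 481.6746434 , -131.02736186,  109.77136813]), [np.float64(0.5475879960157772), np.float64(0.5475879960157285)])
flangetop@65 [ 490.38517128 -111.54183134   65.        ] [ 490.59811702 -111.277539     65.        ]
[499.05631098 -92.52728296 111.        ] [ 482.04637934 -131.33678068  111.        ] [ 490.55134516 -111.93203182  111.        ] 42.37351635217419 66.33249673943035
[499.21615895 -93.02575983 111.        ] [ 481.18068048 -130.61854062  111.        ] [ 490.19841972 -111.82215022  111.        ] 64.3702134321036
```

Two-view measurement puts the stud axis at (490.4, -111.7), the flange top at z≈63 (text says 65), the bar top at z≈110 and the bar yaw at about 65.5°. I'll go to it now and descend.

drive_tool --commands '[{"dx": 12.5,"dy": 26.5,"dz": 0,"yaw": -3.5},{"dx": 13,"dy": 26.5,"dz": -20,"yaw": 0},{"dx": 0,"dy": 0,"dz": -35,"yaw": 0},{"dx": 0,"dy": 0,"dz": -35,"yaw": 0},{"dx": 0,"dy": 0,"dz": -20,"yaw": 0}]'

```text
t: 2.78
eef_pos: [489.6, -111.0, 141.1]
tcp_rot: [-3.139, 0.0, 1.145]
ft_force: [-0.6, -0.7, 0.1]
opening: 1.002
```

drive_tool --commands '[{"dx": 0,"dy": 0,"dz": 0,"yaw": 0},{"dx": 0,"dy": 0,"dz": 0,"yaw": 0}]'

```text
t: 2.95
eef_pos: [490.6, -111.5, 143.6]
tcp_rot: [-3.14, 0.0, 1.144]
ft_force: [0.3, 0.2, 0.4]
opening: 1.0
```

drive_tool --commands '[{"dx": 0,"dy": 0,"dz": -30,"yaw": 0},{"dx": 0,"dy": 0,"dz": -25,"yaw": 0},{"dx": 0,"dy": 0,"dz": -16,"yaw": 0},{"dx": 0,"dy": 0,"dz": 0,"yaw": 0},{"dx": 0,"dy": 0,"dz": 0,"yaw": 0}]'

```text
t: 3.37
eef_pos: [491.6, -111.5, 73.9]
tcp_rot: [3.141, -0.0, 1.145]
ft_force: [-0.1, -0.8, 0.9]
opening: 1.0
```

drive_tool --commands '[{"dx": 0,"dy": 0,"dz": 0,"yaw": 0},{"dx": 0,"dy": 0,"dz": 0,"yaw": 0},{"dx": 0,"dy": 0,"dz": 0,"yaw": 0},{"dx": 0,"dy": 0,"dz": 0,"yaw": 0},{"dx": 0,"dy": 0,"dz": 0,"yaw": 0}]' --grip 0

```text
t: 3.78
eef_pos: [491.3, -110.8, 73.2]
tcp_rot: [3.141, -0.0, 1.146]
ft_force: [-1.0, -0.0, -0.1]
opening: 0.708
```

drive_tool --commands '[{"dx": 0,"dy": 0,"dz": 0,"yaw": 0},{"dx": 0,"dy": 0,"dz": 0,"yaw": 0},{"dx": 0,"dy": 0,"dz": 0,"yaw": 0},{"dx": 0,"dy": 0,"dz": 0,"yaw": 0},{"dx": 0,"dy": 0,"dz": 0,"yaw": 0}]'

```text
t: 4.2
eef_pos: [491.0, -110.8, 72.6]
tcp_rot: [-3.142, 0.0, 1.146]
ft_force: [-0.1, -0.4, -0.5]
opening: 0.353
```

drive_tool --commands '[{"dx": 0,"dy": 0,"dz": 0,"yaw": 0},{"dx": 0,"dy": 0,"dz": 0,"yaw": 0},{"dx": 0,"dy": 0,"dz": 0,"yaw": 0},{"dx": 0,"dy": 0,"dz": 0,"yaw": 0},{"dx": 0,"dy": 0,"dz": 0,"yaw": 0}]'

```text
t: 4.62
eef_pos: [490.8, -110.7, 72.6]
tcp_rot: [-3.141, 0.0, 1.146]
ft_force: [-2.0, 0.7, 1.1]
opening: 0.126
```

drive_tool --commands '[{"dx": 0,"dy": 0,"dz": 0,"yaw": 0},{"dx": 0,"dy": 0,"dz": 0,"yaw": 0},{"dx": 0,"dy": 0,"dz": 0,"yaw": 0}]'

```text
t: 4.87
eef_pos: [490.8, -110.7, 72.6]
tcp_rot: [-3.141, 0.0, 1.146]
ft_force: [-2.1, 0.2, 0.6]
opening: 0.125
```

The jaws stopped at 11.9 mm, which matches the 12 mm bar. Lifting slowly first, then I'll check.

drive_tool --commands '[{"dx": 0,"dy": 0,"dz": 8,"yaw": 0},{"dx": 0,"dy": 0,"dz": 15,"yaw": 0},{"dx": 0,"dy": 0,"dz": 20,"yaw": 0},{"dx": 0,"dy": 0,"dz": 30,"yaw": 0},{"dx": 0,"dy": 0,"dz": 30,"yaw": 0}]'

```text
t: 5.28
eef_pos: [490.7, -110.7, 176.7]
tcp_rot: [-3.14, 0.0, 1.146]
ft_force: [-0.1, -0.4, -4.4]
opening: 0.125
```

drive_tool --commands '[{"dx": 0,"dy": 0,"dz": 30,"yaw": 0},{"dx": 0,"dy": 5,"dz": 25,"yaw": -5},{"dx": 0,"dy": 15,"dz": 10,"yaw": -5},{"dx": 0,"dy": 20,"dz": 0,"yaw": -5},{"dx": 0,"dy": 20,"dz": 0,"yaw": -5}]'

```text
t: 5.7
eef_pos: [491.1, -50.4, 241.9]
tcp_rot: [3.14, -0.001, 0.791]
ft_force: [0.2, 0.4, -4.2]
opening: 0.124
```

drive_tool --commands '[{"dx": 0,"dy": 20,"dz": 0,"yaw": -5},{"dx": 0,"dy": 20,"dz": 0,"yaw": -5},{"dx": 0,"dy": 15,"dz": 0,"yaw": -5},{"dx": 0,"dy": 5,"dz": 0,"yaw": -5},{"dx": 0,"dy": 0,"dz": 0,"yaw": 0}]'

```text
t: 6.12
eef_pos: [490.9, 10.3, 241.0]
tcp_rot: [3.142, -0.0, 0.445]
ft_force: [0.9, -0.4, -3.6]
opening: 0.125
```

```bash
python3 - <<'E'
from h import *
c,im=look('w3.png')
im2=env.read_camera('top');save('top1.png',im2)
im3=env.read_camera('scene');save('scene1.png',im3)
print('scene slot',[(r['pixel'],r['conf']) for r in env.place_of('slot','scene')],'top',[(r['pixel'],r['conf']) for r in env.place_of('slot','top')],'w',[(r['pixel'],r['conf']) for r in env.place_of('slot','wrist')])
s=env.state();print(s['t'],s['eef_pos'],s['tcp_rot'],s['opening'],s['ft_force'])
E
```

```text
scene slot [([332.9, 145.2], 0.56)] top [([162.7, 231.2], 0.83)] w [([89.8, 152.2], 0.8), ([495.2, 261.2], 0.37)]
6.4167 [491.05839163   8.667344   240.69569111] [3.14145145e+00 2.98260633e-05 4.48318092e-01] 0.1240954822753052 [-0.04118225 -0.82522895 -3.87724605]
```

View pics/w3.png

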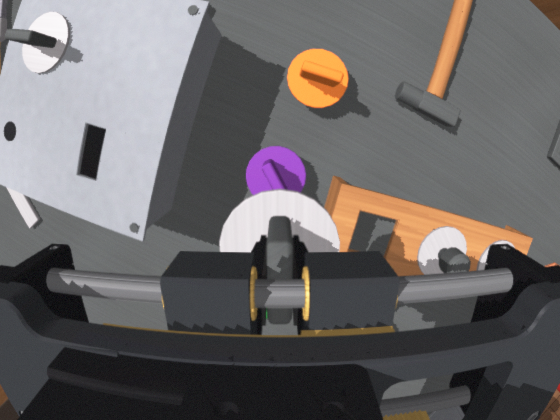

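View pics/scene1.png

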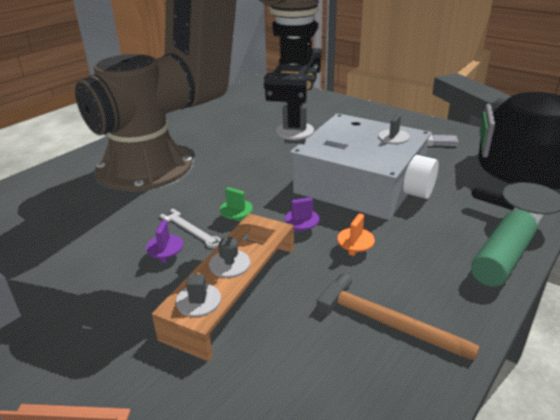

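The stud hangs level in the grip and its rack place is now empty at (372,232); the knob and block pins are undisturbed. The slot shows at (92,151). I'll go nearer for a second view.

drive_tool --commands '[{"dx": -10,"dy": 15,"dz": 0,"yaw": -5},{"dx": -15,"dy": 25,"dz": 0,"yaw": -5},{"dx": -15,"dy": 30,"dz": 0,"yaw": -5},{"dx": -15,"dy": 30,"dz": 0,"yaw": -3},{"dx": -15,"dy": 30,"dz": 0,"yaw": 0}]'

```text
t: 6.83
eef_pos: [420.4, 139.8, 240.7]
tcp_rot: [3.141, -0.0, 0.129]
ft_force: [0.1, 1.1, -4.3]
opening: 0.126
```

drive_tool --commands '[{"dx": -10,"dy": 20,"dz": 0,"yaw": 0},{"dx": -5,"dy": 10,"dz": 0,"yaw": 0},{"dx": 0,"dy": 0,"dz": 0,"yaw": 0},{"dx": 0,"dy": 0,"dz": 0,"yaw": 0}]'

```text
t: 7.17
eef_pos: [406.3, 169.0, 240.7]
tcp_rot: [3.141, -0.0, 0.135]
ft_force: [1.1, 0.2, -5.0]
opening: 0.123
```

```bash
python3 - <<'E'
from h import *
c,im=look('w4.png')
print([(r['pixel'],r['conf']) for r in env.place_of('slot','wrist')])
s=env.state();print(s['t'],s['eef_pos'],s['tcp_rot'],s['opening'])
a=cv2.resize(cv2.imread('pics/w3.png')[90:210,20:180],(800,600),interpolation=cv2.INTER_CUBIC);cv2.imwrite('pics/w3c.png',a)
E
```

```text
[([239.8, 145.8], 0.57)]
7.2667 [406.67224435 168.41373908 240.66222086] [ 3.14124559e+00 -1.80134374e-04  1.32888341e-01] 0.12525676556144533
```

View pics/w4.png

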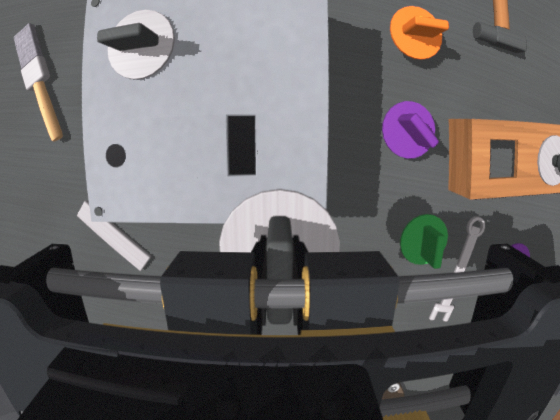

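View pics/w3c.png

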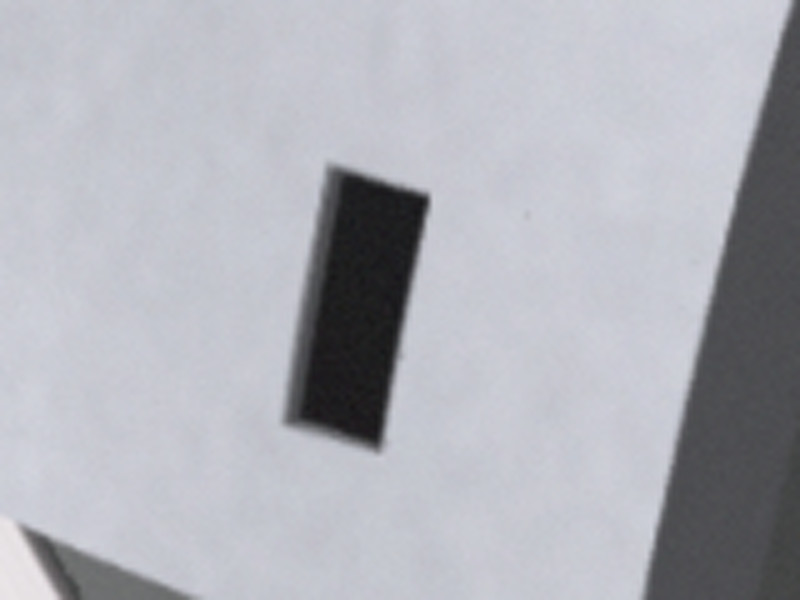

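```bash
python3 - <<'E'
from h import *
a=cv2.resize(cv2.imread('pics/w4.png')[95:200,170:310],(800,600),interpolation=cv2.INTER_CUBIC);cv2.imwrite('pics/w4c.png',a)
E
```

```text
(no output)
```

View pics/w4c.png

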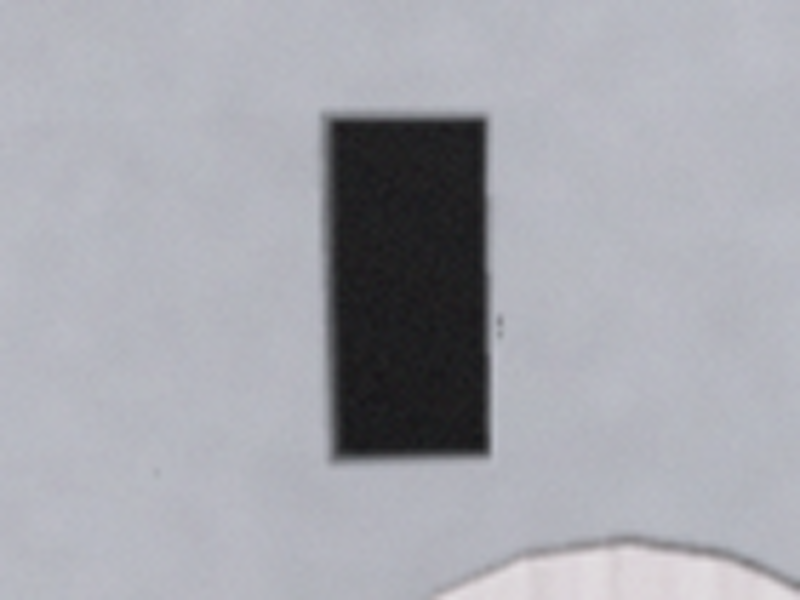

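```bash
python3 - <<'E'
from h import *
c3=np.load('pics/w3.png.npz');c4=np.load('pics/w4.png.npz');ct=env.calibration('top')
q3=(np.array([(328,163),(430,194),(381,452),(283,425)])+.5)/5-.5+[20,90]
q4=(np.array([(323,114),(488,116),(490,456),(331,461)])+.5)/(800/140)-.5+[170,95]
P=[]
for a,b in zip(q3,q4):
    p,e=tri([back('wrist',c3,a),back('wrist',c4,b)]);print(p.round(1),np.round(e,2));P.append(p)
print('tri mean',np.mean(P,0))
for n,c,q in(('w3',c3,q3),('w4',c4,q4)):
    X=np.array([atz('wrist',c,a,110) for a in q]);m=X.mean(0)
    d=(X[0]+X[1]-X[2]-X[3]);e=X[0]+X[3]-X[1]-X[2];print(n,m,np.linalg.norm(d)/2,np.linalg.norm(e)/2,np.degrees(np.arctan2(d[1],d[0])))
print(atz('top',ct,(164.9,228.6),110))
E
```

```text
[481.5 227.9 111.1] [0.02 0.02]
[484.3 201.5 110.2] [0.1 0.1]
[429.1 194.2 109.7] [0.08 0.08]
[424.9 220.  110.8] [0.25 0.25]
tri mean [454.95301918 210.91007057 110.41571997]
w3 [454.80865784 211.16088458 110.        ] 56.53008626689906 26.933795250514887 8.032060190346087
w4 [454.95782473 210.99016712 110.        ] 56.378134665422465 26.60916949094522 7.755779177929943
[454.00440355 210.69723204 110.        ]
```

The slot centre is at (454.9, 211.0, 110.4), yaw ≈7.8°; corner triangulation and the top view agree within about 1 mm. Commanded yaw is already about 7.6°. The stud sits about 1 mm back along the bar in the grip, so the TCP target is (456, 211), i.e. dx +49.4, dy +42.4. Seated TCP z should be about 122.6.

drive_tool --commands '[{"dx": 15,"dy": 13,"dz": 0,"yaw": 0},{"dx": 20,"dy": 17,"dz": 0,"yaw": 0},{"dx": 14.4,"dy": 12.4,"dz": -20,"yaw": 0},{"dx": 0,"dy": 0,"dz": -25,"yaw": 0},{"dx": 0,"dy": 0,"dz": -25,"yaw": 0}]'

```text
t: 7.68
eef_pos: [456.9, 211.1, 169.6]
tcp_rot: [3.142, -0.001, 0.133]
ft_force: [-0.3, -0.3, -5.5]
opening: 0.125
```

drive_tool --commands '[{"dx": 0,"dy": 0,"dz": -18,"yaw": 0},{"dx": 0,"dy": 0,"dz": 0,"yaw": 0},{"dx": 0,"dy": 0,"dz": 0,"yaw": 0}]'

```text
t: 7.93
eef_pos: [455.9, 210.7, 152.4]
tcp_rot: [3.141, 0.002, 0.132]
ft_force: [-1.4, -0.1, -3.5]
opening: 0.126
```

```bash
python3 - <<'E'
from h import *
s=env.state();print(s['t'],s['eef_pos'],s['tcp_rot'],s['ft_force'])
im=env.read_camera('scene');save('scene2.png',im)
cv2.imwrite('pics/scene2c.png',cv2.resize(cv2.imread('pics/scene2.png')[60:210,250:450],(800,600),interpolation=cv2.INTER_CUBIC))
E
```

```text
7.9333 [455.92056213 210.73189796 152.35361849] [3.14116579e+00 1.61457818e-03 1.32106904e-01] [-1.43426794 -0.09171845 -3.46973039]
```

View pics/scene2c.png

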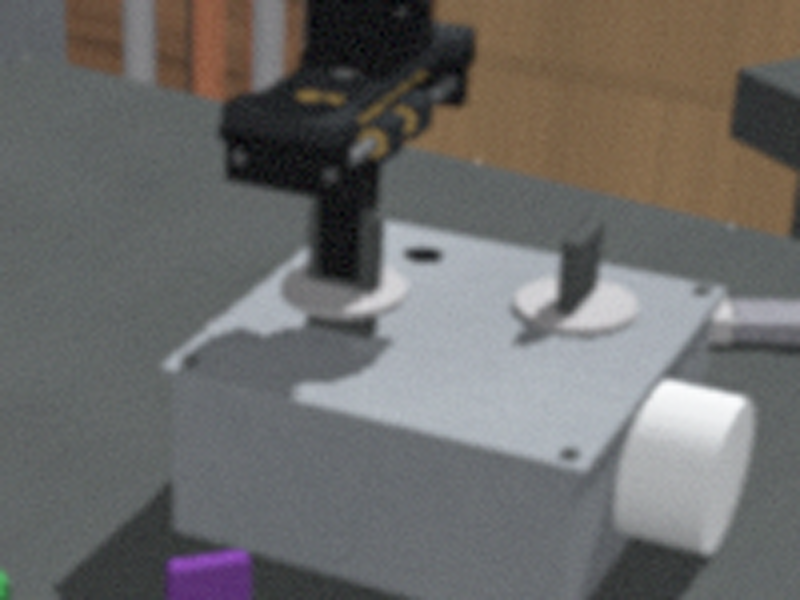

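The scene crop shows the foot (340,325) hovering just above the slot and parallel to it, with the flange level. Now lowering in steps, watching the force.

drive_tool --commands '[{"dx": 0,"dy": 0,"dz": -6,"yaw": 0},{"dx": 0,"dy": 0,"dz": -6,"yaw": 0},{"dx": 0,"dy": 0,"dz": 0,"yaw": 0}]'

```text
t: 8.23
eef_pos: [455.3, 211.4, 140.3]
tcp_rot: [3.141, 0.0, 0.133]
ft_force: [0.1, 0.0, -4.2]
opening: 0.127
```

drive_tool --commands '[{"dx": 0,"dy": 0,"dz": -6,"yaw": 0},{"dx": 0,"dy": 0,"dz": -5,"yaw": 0},{"dx": 0,"dy": 0,"dz": -3,"yaw": 0},{"dx": 0,"dy": 0,"dz": 0,"yaw": 0}]'

```text
t: 8.57
eef_pos: [455.1, 211.5, 125.9]
tcp_rot: [3.141, 0.001, 0.133]
ft_force: [-0.9, 0.2, -4.2]
opening: 0.128
```

drive_tool --commands '[{"dx": 0,"dy": 0,"dz": -1.5,"yaw": 0},{"dx": 0,"dy": 0,"dz": -1,"yaw": 0},{"dx": 0,"dy": 0,"dz": 0,"yaw": 0}]'

```text
t: 8.82
eef_pos: [455.4, 211.6, 124.1]
tcp_rot: [3.141, 0.0, 0.133]
ft_force: [-1.3, -0.6, -4.6]
opening: 0.128
```

drive_tool --commands '[{"dx": 0,"dy": 0,"dz": -0.5,"yaw": 0},{"dx": 0,"dy": 0,"dz": 0,"yaw": 0}]'

```text
t: 8.98
eef_pos: [455.5, 211.6, 123.7]
tcp_rot: [3.142, -0.0, 0.133]
ft_force: [-0.6, 0.6, -3.7]
opening: 0.124
```

drive_tool --commands '[{"dx": 0,"dy": 0,"dz": -0.5,"yaw": 0},{"dx": 0,"dy": 0,"dz": -0.5,"yaw": 0},{"dx": 0,"dy": 0,"dz": 0,"yaw": 0}]'

```text
t: 9.23
eef_pos: [455.5, 211.6, 122.7]
tcp_rot: [3.142, -0.0, 0.133]
ft_force: [-0.1, -0.3, -4.0]
opening: 0.123
```

drive_tool --commands '[{"dx": 0,"dy": 0,"dz": -0.5,"yaw": 0},{"dx": 0,"dy": 0,"dz": 0,"yaw": 0},{"dx": 0,"dy": 0,"dz": 0,"yaw": 0}]'

```text
t: 9.48
eef_pos: [455.5, 211.6, 122.6]
tcp_rot: [3.142, -0.0, 0.133]
ft_force: [-2.3, -1.7, 6.5]
opening: 0.126
```

Contact came at TCP z=122.6 as predicted (force from -4 to +6.5 N), so the flange is on the cover. I'll ease up 0.3 mm and make the quarter turn (+90°).

drive_tool --commands '[{"dx": 0,"dy": 0,"dz": 0.3,"yaw": 0},{"dx": 0,"dy": 0,"dz": 0,"yaw": 4},{"dx": 0,"dy": 0,"dz": 0,"yaw": 6},{"dx": 0,"dy": 0,"dz": 0,"yaw": 6},{"dx": 0,"dy": 0,"dz": 0,"yaw": 6}]'

```text
t: 9.9
eef_pos: [455.6, 211.9, 122.6]
tcp_rot: [-3.142, -0.001, 0.522]
ft_force: [-0.2, 2.2, 0.9]
opening: 0.123
```

drive_tool --commands '[{"dx": 0,"dy": 0,"dz": 0,"yaw": 6},{"dx": 0,"dy": 0,"dz": 0,"yaw": 6},{"dx": 0,"dy": 0,"dz": 0,"yaw": 6},{"dx": 0,"dy": 0,"dz": 0,"yaw": 6},{"dx": 0,"dy": 0,"dz": 0,"yaw": 6}]'

```text
t: 10.32
eef_pos: [455.6, 211.8, 122.6]
tcp_rot: [3.141, -0.001, 1.046]
ft_force: [-0.8, 1.6, 2.2]
opening: 0.123
```

drive_tool --commands '[{"dx": 0,"dy": 0,"dz": 0,"yaw": 6},{"dx": 0,"dy": 0,"dz": 0,"yaw": 6},{"dx": 0,"dy": 0,"dz": 0,"yaw": 6},{"dx": 0,"dy": 0,"dz": 0,"yaw": 6},{"dx": 0,"dy": 0,"dz": 0,"yaw": 6}]'

```text
t: 10.73
eef_pos: [455.5, 211.8, 122.6]
tcp_rot: [3.141, -0.0, 1.569]
ft_force: [-2.0, 0.5, 2.8]
opening: 0.131
```

drive_tool --commands '[{"dx": 0,"dy": 0,"dz": 0,"yaw": 4},{"dx": 0,"dy": 0,"dz": 0,"yaw": 4},{"dx": 0,"dy": 0,"dz": 0,"yaw": 0},{"dx": 0,"dy": 0,"dz": 0,"yaw": 0}]'

```text
t: 11.07
eef_pos: [455.6, 211.7, 122.6]
tcp_rot: [3.141, -0.0, 1.702]
ft_force: [-1.6, -0.1, 2.7]
opening: 0.127
```

Turned to 97.5° (slot 7.8° + 90°). Releasing.

drive_tool --commands '[{"dx": 0,"dy": 0,"dz": 0,"yaw": 0},{"dx": 0,"dy": 0,"dz": 0,"yaw": 0},{"dx": 0,"dy": 0,"dz": 0,"yaw": 0},{"dx": 0,"dy": 0,"dz": 0,"yaw": 0},{"dx": 0,"dy": 0,"dz": 0,"yaw": 0}]' --grip 0.6

```text
t: 11.48
eef_pos: [455.5, 211.6, 122.4]
tcp_rot: [3.141, 0.0, 1.704]
ft_force: [-0.3, -0.3, 0.1]
opening: 0.418
```

drive_tool --commands '[{"dx": 0,"dy": 0,"dz": 0,"yaw": 0},{"dx": 0,"dy": 0,"dz": 0,"yaw": 0},{"dx": 0,"dy": 0,"dz": 0,"yaw": 0}]'

```text
t: 11.73
eef_pos: [455.5, 211.6, 122.5]
tcp_rot: [3.142, 0.0, 1.704]
ft_force: [-0.2, 1.2, -1.3]
opening: 0.588
```

drive_tool --commands '[{"dx": 0,"dy": 0,"dz": 10,"yaw": 0},{"dx": 0,"dy": 0,"dz": 20,"yaw": 0},{"dx": 0,"dy": 0,"dz": 30,"yaw": 0},{"dx": 0,"dy": 0,"dz": 30,"yaw": 0},{"dx": 0,"dy": 0,"dz": 20,"yaw": 0}]'

```text
t: 12.15
eef_pos: [455.8, 211.7, 235.8]
tcp_rot: [3.139, -0.0, 1.704]
ft_force: [-0.5, -0.1, 0.5]
opening: 0.601
```

drive_tool --commands '[{"dx": 0,"dy": -20,"dz": 10,"yaw": 0},{"dx": 0,"dy": -30,"dz": 0,"yaw": 0},{"dx": 0,"dy": -30,"dz": 0,"yaw": 0},{"dx": 0,"dy": -20,"dz": 0,"yaw": 0},{"dx": 0,"dy": 0,"dz": 0,"yaw": 0}]'

```text
t: 12.57
eef_pos: [455.3, 109.1, 243.4]
tcp_rot: [3.141, 0.001, 1.702]
ft_force: [0.6, -0.0, 0.6]
opening: 0.604
```

```bash
python3 - <<'E'
from h import *
c,im=look('w5.png')
print([(r['pixel'],r['conf'],atz('wrist',c,r['pixel'],110).round(1)) for r in env.place_of('bar_stud','wrist')])
save('scene3.png',env.read_camera('scene'))
save('top3.png',env.read_camera('top'))
a=cv2.imread('pics/scene3.png');b=cv2.imread('pics/top3.png')
cv2.imwrite('pics/end.png',np.hstack([cv2.resize(a[60:260,190:440],(400,320)),cv2.resize(b[140:260,70:220],(400,320))]))
s=env.state();print(s['t'],s['eef_pos'],s['opening'])
E
```

```text
[([304.1, 260.4], 0.95, array([489. ,  49.8, 110. ])), ([395.3, 259.2], 0.9, array([586.3,  61.7, 110. ])), ([294.8, 95.0], 0.74, array([456.8, 209.5, 110. ])), ([196.4, 281.7], 0.56, array([379.5,   8.9, 110. ]))]
12.7667 [455.50678406 112.09456939 242.84549789] 0.6026025928466209
```

View pics/w5.png

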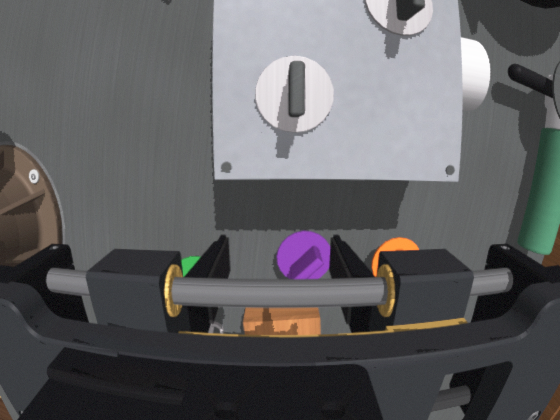

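View pics/end.png

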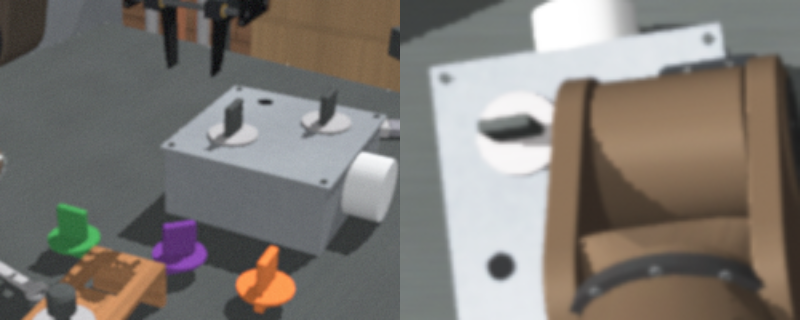

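The wrist view shows the stud upright at (295,94), bar crosswise and covering the slot. The network puts it at (457, 209.5), about 2.5 mm from the slot centre. In the scene crop it sits flush at (232,130), parallel to the fixed locked stud at (327,120), and the arm is clear. Handing in.

```bash
python3 - <<'E'
from h import *
print(env.job_done())
E
```

```text
the job is handed in; nothing more can be done
None
```

The cover is locked and the job is handed in at about 12.8 s of the 45 s allowed; `job_done` gives no verdict. I took the steel bar stud from the end of the rack and lowered it through the slot until the flange touched the cover at the predicted height (TCP z 122.6 mm). I then turned it +90° to 97.5°, let go and backed off.

**Last checks**
- **Position:** the wrist view puts the stud about 2.5 mm from the slot centre.
- **Angle:** the bar is crosswise, with the tool at release within about 0.5° of square to the slot, and parallel to the fixed locked stud.
- **Seating:** the flange looks flush on the cover in the scene picture, and the arm is clear of everything.

**Not fully confirmed**
- **Top view:** the arm hid the stud there, so the final position rests on the wrist and scene pictures.
- **Knob and block pins:** I last saw them whole and undisturbed after the lift. I did not measure them again, and nothing went near them afterwards.
- **Heights:** measured flange and bar heights were 1–2 mm below the text's values, within the calibration error.

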